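# Check the frying pan with the hanging infrared thermometer

## Task

Before the frying pan is put away, check it with the infrared thermometer: lift the thermometer up and off its hook under the shelf, point its nose at the middle of the pan's floor from 10 to 20 cm away, and hold it still there for two seconds without touching the pan. Then hang it by its loop on the free hook again, hanging straight down and at rest. Leave the turner and the skimmer on their hooks and do not push the things on the worktop about.

Things in the scene. Friction and masses are not known exactly. Their poses are not given: they have to be found in the camera images.
- rack: Fixed counter rack: wooden shelf board 370 mm wide (y), 130 mm deep (x -55 to +75 mm), underside 360 and top 378 mm above the worktop, a mug and jars on it; on two bent 12 mm rod frames at y = -165 and +165 mm, uprights at x = +70 mm, feet to x = -60 mm. Open below but for thin cross bars at x = +70 mm. Origin on the worktop; z up, -x is its front, towards the robot (yaw varies).
- hook0 (a point): Left-most of three steel J-hooks (6 mm wire), 110 mm apart under the shelf near its front edge. Point: top of the wire in the hollow of the hook, 288 mm above the worktop, at x = -30, y = 110 mm of the rack; axes as the rack. The shank rises to the shelf 11 mm behind it (+x); the open tip turns up 13 mm in front (-x), its top 15 mm above the point.
- hook1 (a point): Middle of three steel J-hooks (6 mm wire), 110 mm apart under the shelf near its front edge. Point: top of the wire in the hollow of the hook, 288 mm above the worktop, at x = -30, y = 0 mm of the rack; axes as the rack. The shank rises to the shelf 11 mm behind it (+x); the open tip turns up 13 mm in front (-x), its top 15 mm above the point.
- hook2 (a point): Right-most of three steel J-hooks (6 mm wire), 110 mm apart under the shelf near its front edge. Point: top of the wire in the hollow of the hook, 288 mm above the worktop, at x = -30, y = -110 mm of the rack; axes as the rack. The shank rises to the shelf 11 mm behind it (+x); the open tip turns up 13 mm in front (-x), its top 15 mm above the point.
- thermometer: Infrared thermometer: stubby white and grey stick hanging nose down on one of the hooks (varies). Casing 22 (x) x 34 (y) x 126 mm (z -59 to 67), display on its -x face; black round nose, 24 mm, to z = -79. On top a loop of 4 mm wire in the y-z plane: opening 26 mm wide, z 67 to 107. Raise it 15 to 34 mm to pass the hook tip. 110 g. Origin: middle of the casing; z up to the loop, y the rack's y.
- thermometer_hang (a point): Inner top of the thermometer's wire loop, 107 mm above the thermometer's origin along its z; coincides with a hook's point when it hangs there.
- nose (a point): Lens at the tip of the thermometer's nose, 80 mm below its origin; the thermometer looks straight out along its own -z (down when hanging). Axes as the thermometer's.
- turner: Slotted steel turner hanging by the same kind of loop from another hook: flat handle 18 mm wide, blade 76 mm wide (y) from z = -67 to -156 mm. Origin 107 mm below the inner top of its loop; z up.
- turner_hang (a point): Inner top of the turner's loop.
- skimmer: Flat round wire skimmer hanging by the same kind of loop from another hook: slim two-wire handle, round mesh 95 mm across centred at z = -115 mm. Origin 107 mm below the inner top of its loop; z up.
- skimmer_hang (a point): Inner top of the skimmer's loop.
- pan: Small dark steel frying pan, 200 mm across the rim, 42 mm high, walls 4 mm, floor 5 mm thick and 150 mm across, standing on a round cork trivet (180 mm, 10 mm thick). Black handle along its -y, reaching 248 mm from the centre, top 65 mm above the pan's underside. 0.9 kg. Origin: centre of its underside; z up.
- pan_middle (a point): Middle of the upper face of the pan's floor, 5 mm above the pan's origin.
- salt_shaker: Clear salt shaker with a grey top, 44 mm across, 90 mm high, loose on the worktop. Origin: centre of its underside.
- masking_tape: Roll of masking tape, 104 mm across, 25 mm high, lying on the worktop. Origin: centre of its underside.
- teaspoon: Teaspoon, 130 mm long, lying on the worktop. Origin: centre of its underside, x along it.
Mind the look-alikes: they are no part of the job. Of the things like the thermometer, leave any that is red or turquoise; of the rest the larger one is meant.

How it is judged (in metres and radians):
On the way, in this order (a step that is already met when the one before it is completed fails the run):
1. the thermometer is clear of all three hooks, its loop more than 60 mm from each (distance between thermometer_hang and hook0 above 0.06 m and distance between thermometer_hang and hook1 above 0.06 m and distance between thermometer_hang and hook2 above 0.06 m), for 0.1 s.
2. the nose points within 35 mm (its x and y) of the middle of the pan's floor, 80 to 220 mm ahead of it, held still (below 0.03 m/s, 0.2 rad/s) for 1.5 s (x of pan_middle in the frame of nose between -0.035 and 0.035 m and y of pan_middle in the frame of nose between -0.035 and 0.035 m and z of pan_middle in the frame of nose between -0.22 and -0.08 m and linear speed of thermometer below 0.03 m/s and angular speed of thermometer below 0.2 rad/s), for 1.5 s.
At the end, for the whole second after the job is handed in: The thermometer hangs by its loop in a hook again (inner top of the loop within 15 mm sideways and 8 mm in height of a hook's point), within 0.15 rad of straight down and at rest (below 0.03 m/s and 0.4 rad/s), and the turner and the skimmer hang in their hooks within the same distances (((horizontal distance between thermometer_hang and hook0 below 0.015 m and z of thermometer_hang in the frame of hook0 between -0.008 and 0.008 m) or (horizontal distance between thermometer_hang and hook1 below 0.015 m and z of thermometer_hang in the frame of hook1 between -0.008 and 0.008 m) or (horizontal distance between thermometer_hang and hook2 below 0.015 m and z of thermometer_hang in the frame of hook2 between -0.008 and 0.008 m)) and ((horizontal distance between turner_hang and hook0 below 0.015 m and z of turner_hang in the frame of hook0 between -0.008 and 0.008 m) or (horizontal distance between turner_hang and hook1 below 0.015 m and z of turner_hang in the frame of hook1 between -0.008 and 0.008 m) or (horizontal distance between turner_hang and hook2 below 0.015 m and z of turner_hang in the frame of hook2 between -0.008 and 0.008 m)) and ((horizontal distance between skimmer_hang and hook0 below 0.015 m and z of skimmer_hang in the frame of hook0 between -0.008 and 0.008 m) or (horizontal distance between skimmer_hang and hook1 below 0.015 m and z of skimmer_hang in the frame of hook1 between -0.008 and 0.008 m) or (horizontal distance between skimmer_hang and hook2 below 0.015 m and z of skimmer_hang in the frame of hook2 between -0.008 and 0.008 m)) and angle between thermometer's own z axis and vertical below 0.15 rad and linear speed of thermometer below 0.03 m/s and angular speed of thermometer below 0.4 rad/s); the robot touches nothing.
It fails at once if the pan is touched by the thermometer or the robot (more than 1 N) (contact force between any of thermometer, the fingers, the arm and pan above 1 N).
It fails at once if the turner or the skimmer comes off its hook (inner top of its loop over 30 mm from where it was) (distance of any of turner_hang, skimmer_hang from where it was at the start of the episode above 0.03 m).
It fails at once if the pan, the salt shaker, the masking tape or the teaspoon is pushed more than 20 mm (distance of any of pan, salt_shaker, masking_tape, teaspoon from where it was at the start of the episode above 0.02 m).
It also fails if it takes over 64 s, if anything falls off the work surface, if the arm or the gripper's body presses on something with over 40 N, if the wrist force passes 120 N, or if a joint passes its speed limit or range.

## Robot

A 6-joint arm with a two-finger parallel gripper is mounted at the origin on a cart in front of the work surface, level with it; the furniture and walls round the work are solid. World frame = base frame: x ahead of the robot, y to its left, z up, the work surface at z = 0. Lengths are in mm, angles in rad, forces in N, time in s.
With the tool pointing down it reaches from about 275 to 1000 mm from the base axis. Payload 8.4 kg.
Tool frame: the origin (TCP) lies midway between the tips of the shut fingers; the grasp point (between the pads) lies 19 mm behind it; z points along the fingers, y is the line along which they close (so a half turn about z gives the same grasp; the last joint's range is limited). The gripper opens to 85 mm and grips with 20 to 120 N. Pads are 22 mm wide; open, the fingers measure 114 mm over their backs; the gripper's body (76 mm by 85 mm) begins 54 mm behind the grasp point. The pads swing forward as they close: fully open they stand 13 mm farther back than shut.
Start: joints at [-1.271, 0.353, 1.633, -0, 1.155, -0.002], TCP at [185.773, -596.755, 231.281] pointing down, gripper open.
Joint ranges: [-2.63, 2.63], [-0.92, 2.1], [0.06, 2.66], [-1.3, 4.44], [0, 2.69], [-3.02, 3.02]. Speed limits (rad/s): [2.22, 2.22, 2.79, 3.14, 3.14, 3.14].

## Interface

Orientations are given as [roll, pitch, yaw] about the fixed x, y, z axes, in that order (R = Rz(yaw) Ry(pitch) Rx(roll)).
In Python, from rig import monitor, imaging, r gives the robot as it stands.
- The arm moves only by the tool drive_tool, never from a script. Its argument "plan" is a list of rows, each an object of numbers: "x", "y", "z": the shift along the tool's x, y, z in units of 50 mm (1.0 is 50 mm); "ax", "ay", "az": the turn, a rotation vector about the tool's x, y, z in units of 6 degrees (1.0 is 6 degrees); "hand": the finger opening in mm, from 0 to 85.4. In form: [{"x": .., "y": .., "z": .., "ax": .., "ay": .., "az": .., "hand": ..}, ...]. A call has 1 to 8 rows; each row is the pose to reach, as a shift and turn from the pose commanded when the call began, along the tool's axes at that moment; what a row does not reach only later rows make up. A row lasts 1/10 s, in which the tool goes at most 50 mm and 8.59 degrees, less where a joint would pass 70% of its speed; a pose out of reach is approached as far as the arm can. A call with a gripper value outside its range is refused whole. The fingers move at their own pace and stop on an object; "grip_force" is the grip in N (left out, the last holds). Time passes only in rows, so rows that repeat a pose let the fingers close. It gives the time, the measured TCP pose, the force, the opening and the grip force at its end, in the units of the state.
- monitor.sense(): the state, without advancing time (a new reading comes with each control period).
- imaging.grab_frame(name): name is "scene" or "side" or "wrist"; returns the picture (420x560x3 uint8, red, green, blue); there is no depth.
- imaging.camera_info(name): a dict with "mtx" (3x3 intrinsics, pixels), "R" (3x3) and "t" (3): a world point X has camera coordinates R X + t. Camera axes: x right, y down, z forward; pixel columns grow to the right and rows downward; lengths in mm; the calibration is good to about 2 mm. A picture is of the moment at which its call begins: read the wrist's pose just before it. camera_info takes no time and is no camera call; for the wrist camera it gives the pose at the moment of the call.
- r.sign_off(): hands the job in; it is judged then, once.
The state is a dict: "clock": time; "qpos": joint angles; "qvel": joint speeds; "joint_efforts": joint torques, N m; "eef_pos": TCP position; "tcp_rot": TCP orientation; "contact_force": force on the tool from outside, world axes, zero at the start; "wrist_torque": the same for the moment, N m; "opening": opening from 0.0 (shut) to 1.0 (fully open); "grasp_force": force on a finger pad.
Only numpy, scipy, OpenCV 4.12 (cv2) and the standard library are available. Lean on these libraries where they do the work, as an engineer would, in place of code of your own. Each camera call takes 0.05 s, during which the arm holds its last target. There are 200 camera calls.

## Working session

There is one attempt and no reset: what is moved stays moved. The work goes in short steps, Python scripts to look and compute and a tool call to move; the robot and the scene stay as the last step left them, time stands still between calls to the robot, and variables do not carry over. Pictures are saved under pics/ and viewed, at most 11 in all, crops included, and the job is handed in when it is done.

Besides the shell and the picture viewer there is one more tool, called after "Request:" as name(argument=value, ...), one argument or row to a line, values as JSON. drive_tool: Moves the arm, as the interface text tells. Its arguments: {"type":"object","properties":{"plan":{"type":"array","items":{"type":"object","properties":{"x":{"type":"number"},"y":{"type":"number"},"z":{"type":"number"},"ax":{"type":"number"},"ay":{"type":"number"},"az":{"type":"number"},"hand":{"type":"number"}}}},"grip_force":{"type":"number"}},"required":["plan"]}

```bash
mkdir -p pics; python3 - <<'E'
from rig import monitor, imaging, r
import cv2, numpy as np
print(monitor.sense())
for n in ("scene","side"):
    f=imaging.grab_frame(n); cv2.imwrite(f"pics/{n}0.png",f[:,:,::-1])
    c=imaging.camera_info(n); print(n,c, -np.array(c['R']).T@np.array(c['t']))
E
```

```text
{'clock': 0.0, 'qpos': array([-1.27140599e+00,  3.53626737e-01,  1.63414882e+00, -2.41295492e-05,
        1.15520096e+00, -2.39771769e-03]), 'qvel': array([-0.00023443, -0.00214657, -0.00016837,  0.00122216,  0.00063185,
        0.00044096]), 'joint_efforts': array([-2.93972858e-03, -6.05258131e+01, -3.42070270e+01, -2.01999760e-04,
        9.50241432e-03,  2.65224941e-05]), 'eef_pos': array([ 185.61886209, -596.29351373,  230.56877182]), 'tcp_rot': array([-3.14020875e+00,  1.87438838e-05,  3.01797822e-01]), 'contact_force': array([-0.6757787 , -0.60797473, -0.19201812]), 'wrist_torque': array([ 0.00601017, -0.0185947 ,  0.00543264]), 'grasp_force': 0.0, 'opening': 1.0010879593887463}
scene {'mtx': array([[539.40321868,   0.        , 280.86745178],
       [  0.        , 539.40321868, 199.87986722],
       [  0.        ,   0.        ,   1.        ]]), 'R': array([[ 0.71272374, -0.70116418, -0.0198412 ],
       [-0.34383499, -0.32456908, -0.88115402],
       [ 0.6113938 ,  0.63484149, -0.47241286]]), 't': array([-345.95474206,  368.46361748, 1414.58697612])} [ -491.60885941 -1021.01767492   986.07812613]
side {'mtx': array([[395.65825397,   0.        , 273.41696561],
       [  0.        , 395.65825397, 216.67903532],
       [  0.        ,   0.        ,   1.        ]]), 'R': array([[ 9.65185291e-01, -2.61566458e-01, -5.85591533e-04],
       [-1.60574553e-01, -5.90752971e-01, -7.90712805e-01],
       [ 2.06478008e-01,  7.63278400e-01, -6.12186995e-01]]), 't': array([-525.30605813,  242.8951668 ,  953.8799837 ])} [ 349.06522454 -721.98739138  775.70562442]
```

View pics/scene0.png

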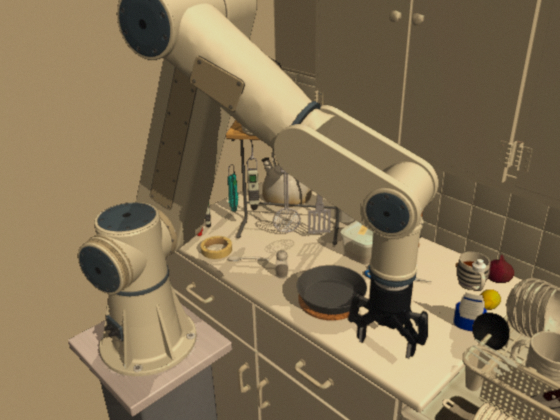

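View pics/side0.png

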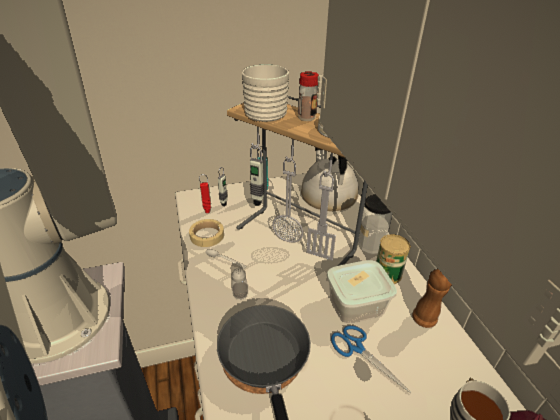

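Side view: a red stick (206,195), a small white/grey one (223,188), and a larger white/grey one hanging left-most on the rack (257,175). The skimmer is at (287,225), the turner at (322,235), and the pan's centre is near (264,345). The scene view also shows a turquoise one at (233,188). The large white/grey one (257,175) fits, so I'll confirm it in a crop.

```bash
python3 - <<'E'
import cv2, numpy as np
a=cv2.imread('pics/side0.png')[90:270,170:370]; b=cv2.imread('pics/scene0.png')[110:250,190:350]
a=cv2.resize(a,None,fx=3.3,fy=3.3,interpolation=cv2.INTER_CUBIC)
cv2.imwrite('pics/c1.png',a)
b=cv2.resize(b,None,fx=4,fy=4,interpolation=cv2.INTER_CUBIC)
cv2.imwrite('pics/c2.png',b)
E
```

```text
(no output)
```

View pics/c1.png

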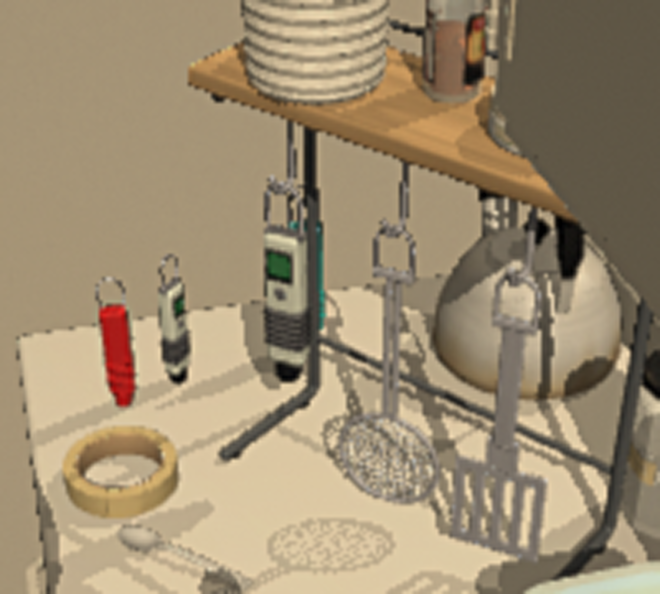

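View pics/c2.png

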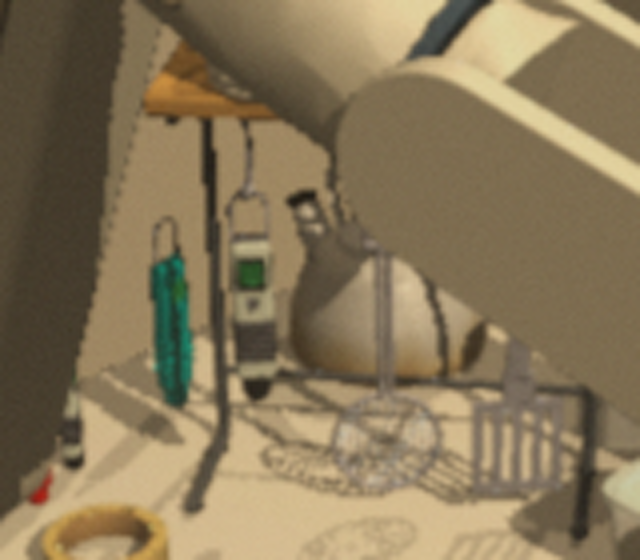

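The large white/grey one on the left-most hook has a green display: c1 (285,300), c2 (253,310). It is the biggest and neither red nor turquoise, so it's the target. The small white one (c1 172,330), the red one and the turquoise one are decoys. Next I'll fit the rack and pan poses.

```bash
cat > h.py <<'E'
import numpy as np, cv2
from rig import monitor, imaging, r
from scipy.spatial.transform import Rotation as Ro
def proj(n,X,c=None):
    c=c or imaging.camera_info(n); p=(np.asarray(X)@np.array(c['R']).T+c['t'])@np.array(c['mtx']).T
    return p[...,:2]/p[...,2:]
def onz(n,uv,z,c=None):
    c=c or imaging.camera_info(n); R=np.array(c['R']);o=-R.T@c['t']; d=R.T@np.linalg.solve(c['mtx'],[*uv,1]); return o+d*(z-o[2])/d[2]
E
python3 - <<'E'
from h import *
from scipy.optimize import least_squares
s=lambda u,v:(170+u/3.3,90+v/3.3); q=lambda u,v:(190+u/4,110+v/4)
obs=[('side',s(282,187),(-30,110,288)),('side',s(393,228),(-30,0,288)),('side',s(518,275),(-30,-110,288)),
('side',s(290,380),(-30,110,102)),('scene',q(250,193),(-30,110,288)),('scene',q(258,396),(-30,110,102)),('side',s(230,455),(-60,165,6)),('scene',q(192,505),(-60,165,6)),
('side',s(318,388),(70,165,6)),('scene',q(583,535),(-60,-165,6))]
def W(p,X): c,n=np.cos(p[2]),np.sin(p[2]); return np.array([p[0]+c*X[0]-n*X[1],p[1]+n*X[0]+c*X[1],X[2]])
C={n:imaging.camera_info(n) for n in('side','scene')}
f=lambda p:np.concatenate([proj(n,W(p,X),C[n])-uv for n,uv,X in obs])
b=min((least_squares(f,[600,100,y],loss='soft_l1') for y in(-1,-.5,0,.5)),key=lambda o:o.cost)
print('rack',b.x,f(b.x).reshape(-1,2).round(1).tolist())
for y in(110,0,-110):print(W(b.x,(-30,y,288)))
g=lambda p:np.array([(lambda U:[U[:,0].min()-218,U[:,0].max()-310,U[:,1].min()-304])(proj('side',[(p[0]+100*np.cos(t),p[1]+100*np.sin(t),52) for t in np.linspace(0,6.28,90)],C['side']))]).ravel()
o=least_squares(g,[450,-200],diff_step=1e-3);print('pan',o.x,o.fun)
print('tape',onz('side',(207,233),12),'spoon',onz('side',(213,253),3),'salt',onz('side',(240,296),0), 'smallwhite bottom?',onz('side',(223,205),0),'red',onz('side',(207,211),0))
E
```

```text
rack [636.6196757  114.8556455   19.47471418] [[0.6, -0.1], [0.5, 0.7], [0.2, 1.2], [-0.1, -0.9], [-0.3, -0.2], [0.2, -0.3], [-1.1, -0.4], [0.4, 0.1], [-0.6, 0.3], [-0.9, -0.2]]
[547.91874318 186.49463329 288.        ]
[612.29356039  97.29887717 288.        ]
[676.66837761   8.10312106 288.        ]
pan [ 461.34066117 -230.09714431] [-1.21445506  1.21359502 -0.32151871]
tape [393.88258286 205.32266781  12.        ] spoon [399.12103195 123.29020313   3.        ] salt [442.44029901 -50.68266752   0.        ] smallwhite bottom? [465.3061461  350.51657162   0.        ] red [409.44734675 331.24196537   0.        ]
```

Request:
drive_tool(
  plan=[
    {"x":0.5,"y":-0.4,"z":-0.8},
    {"x":1.2,"y":-1,"z":-1.5},
    {"x":2,"y":-1.8,"z":-2},
    {"x":2.7,"y":-2.4,"z":-2.4},
    {"x":3.4,"y":-3,"z":-2.8},
    {"x":4,"y":-3.6,"z":-3},
    {"x":4.6,"y":-4.2,"z":-3.2},
    {"x":5.2,"y":-4.8,"z":-3.4},
  ],
)

```text
invalid input
```

```bash
python3 - <<'E'
from h import *
s=monitor.sense();print(s['clock'],s['qpos'].round(3),s['eef_pos'].round(1),s['tcp_rot'].round(3))
E
```

```text
0.1 [-1.271  0.354  1.634 -0.     1.155 -0.002] [ 185.7 -596.4  230.6] [-3.14   0.     0.302]
```

Request:
drive_tool(
  plan=[
    {"x":0.5,"y":-0.4,"z":-0.8,"ax":0,"ay":0,"az":0,"hand":85},
    {"x":2,"y":-1.8,"z":-2,"ax":0,"ay":0,"az":0,"hand":85},
    {"x":3.4,"y":-3,"z":-2.8,"ax":0,"ay":0,"az":0,"hand":85},
    {"x":5.2,"y":-4.8,"z":-3.4,"ax":0,"ay":0,"az":0,"hand":85},
    {"x":5.2,"y":-4.8,"z":-3.4,"ax":0,"ay":0,"az":0,"hand":85},
    {"x":5.2,"y":-4.8,"z":-3.4,"ax":0,"ay":0,"az":0,"hand":85},
    {"x":5.2,"y":-4.8,"z":-3.4,"ax":0,"ay":0,"az":0,"hand":85},
    {"x":5.2,"y":-4.8,"z":-3.4,"ax":0,"ay":0,"az":0,"hand":85},
  ],
)

```text
clock: 0.9
eef_pos: [363.0, -288.4, 401.9]
tcp_rot: [-3.142, -0.0, 0.302]
contact_force: [0.5, -1.8, 0.3]
opening: 0.997
grasp_force: 0.0
```

```bash
python3 - <<'E'
from h import *
s=monitor.sense();print(s['clock'],s['qpos'].round(4),s['eef_pos'].round(1),s['tcp_rot'].round(3))
E
```

```text
0.9 [-6.7470e-01 -3.5400e-02  1.7261e+00  1.0000e-04  1.4509e+00  5.9460e-01] [ 363.  -288.4  401.9] [-3.142 -0.     0.302]
```

```bash
cat >> h.py <<'E'
L1,L2,HL=521.7,487.7,-61
def ik(T,R,L3,prev=None):
    W=T-L3*R[:,2]; q1=np.arctan2(W[1],W[0]); rr=np.hypot(W[0],W[1]); zz=W[2]-(HL+L3)
    D=np.hypot(rr,zz); c=(D*D-L1*L1-L2*L2)/(2*L1*L2)
    if abs(c)>1: return None
    q3=np.arccos(c); q2=np.arctan2(rr,zz)-np.arctan2(L2*np.sin(q3),L1+L2*np.cos(q3))
    M=Ro.from_euler('ZY',[q1,q2+q3]).as_matrix().T@R
    q5=np.arccos(M[2,2]); q4=np.arctan2(M[1,2],M[0,2]); q6=np.arctan2(M[2,1],-M[2,0])-np.pi/2
    w=lambda a,lo:(a-lo)%(2*np.pi)+lo
    return np.array([q1,q2,q3,w(q4,-1.3),q5,w(q6,-np.pi)])
def grasp_R(yaw,elev,sgn):
    # tool z = heading yaw, pointing down by elev; tool y = sgn*left
    z=np.array([np.cos(yaw)*np.cos(elev),np.sin(yaw)*np.cos(elev),-np.sin(elev)]); y=sgn*np.array([-np.sin(yaw),np.cos(yaw),0])
    return np.stack([np.cross(y,z),y,z],1)
def cmd(T,R):
    s=monitor.sense(); R0=Ro.from_euler('xyz',s['tcp_rot']).as_matrix(); 
    d=R0.T@(np.asarray(T)-s['eef_pos'])/50; a=np.degrees(Ro.from_matrix(R0.T@R).as_rotvec())/6
    print('xyz',d.round(3),'a',a.round(3))
E
python3 - <<'E'
from h import *
s=monitor.sense();print(ik(s['eef_pos'],Ro.from_euler('xyz',s['tcp_rot']).as_matrix(),250).round(3))
H=np.array([547.9,186.5,0]);f=np.array([.811,.585,0]);P=np.array([461,-230,245.])
for e in(15,30,45):
  for sg in(1,-1):
    R=grasp_R(.625,np.radians(e),sg); T=H+[0,0,175]+19*R[:,2]
    print(e,sg,[ik(t,R,L).round(2) for L in(200,300) for t in(T,T-150*f)])
    for yw in (-1.6,-1.2,-.8,-.4,0,.4,.6): 
        R=grasp_R(yw,np.radians(e),sg);q=ik(P,R,250);print('   pan',yw,None if q is None else q.round(2))
R=grasp_R(.625,np.radians(30),1);cmd([330,30,350],R);R=grasp_R(.625,np.radians(30),-1);cmd([330,30,350],R)
E
```

```text
[-0.671 -0.039  1.73   0.     1.451  0.598]
15 1 [array([0.2 , 0.31, 2.28, 2.57, 0.82, 1.87]), array([-0.01,  0.12,  2.55,  2.36,  0.95,  1.91]), array([0.08, 0.4 , 2.48, 2.55, 1.09, 1.72]), array([-0.28,  0.33,  2.72,  2.21,  1.25,  1.65])]
   pan -1.6 [0.02 0.31 2.14 4.92 1.4  0.87]
   pan -1.2 [-0.01  0.17  2.35  4.56  1.13  0.92]
   pan -0.8 [-0.19  0.04  2.5   3.97  0.84  1.12]
   pan -0.4 [-0.52 -0.01  2.54  2.97  0.71  1.67]
   pan 0 [-0.81  0.07  2.46  2.09  0.93  2.11]
   pan 0.4 [-0.94  0.21  2.29  1.6   1.22  2.24]
   pan 0.6 [-0.95  0.28  2.18  1.42  1.35  2.27]
15 -1 [array([ 0.2 ,  0.31,  2.28,  2.57,  0.82, -1.27]), array([-0.01,  0.12,  2.55,  2.36,  0.95, -1.23]), array([ 0.08,  0.4 ,  2.48,  2.55,  1.09, -1.42]), array([-0.28,  0.33,  2.72,  2.21,  1.25, -1.49])]
   pan -1.6 [ 0.02  0.31  2.14  4.92  1.4  -2.27]
   pan -1.2 [-0.01  0.17  2.35  4.56  1.13 -2.22]
   pan -0.8 [-0.19  0.04  2.5   3.97  0.84 -2.02]
   pan -0.4 [-0.52 -0.01  2.54  2.97  0.71 -1.47]
   pan 0 [-0.81  0.07  2.46  2.09  0.93 -1.03]
   pan 0.4 [-0.94  0.21  2.29  1.6   1.22 -0.9 ]
   pan 0.6 [
[... 1632 characters left out ...]
.6 [-0.81  0.12  2.08  0.94  1.04  2.76]
45 -1 [array([ 0.25,  0.22,  2.14,  1.44,  0.27, -0.14]), array([ 0.07, -0.02,  2.41,  1.47,  0.38, -0.3 ]), array([ 0.18,  0.17,  2.3 ,  1.74,  0.31, -0.51]), array([-0.07, -0.06,  2.55,  1.57,  0.47, -0.53])]
   pan -1.6 [-0.11  0.14  2.05 -0.92  1.09 -2.72]
   pan -1.2 [-0.16  0.02  2.19 -1.04  0.78 -2.96]
   pan -0.8 [-0.3  -0.08  2.28 -1.03  0.41  2.93]
   pan -0.4 [-0.5  -0.11  2.31  0.4   0.17  1.11]
   pan 0 [-0.68 -0.05  2.26  1.07  0.53  0.05]
   pan 0.4 [-0.79  0.05  2.15  1.01  0.89 -0.27]
   pan 0.6 [-0.81  0.12  2.08  0.94  1.04 -0.38]
xyz [ 1.261 -6.277  1.037] a [13.617 -2.222 23.589]
xyz [ 1.261 -6.277  1.037] a [ 1.617  9.908 -2.801]
```

```bash
python3 - <<'E'
from h import *
R=grasp_R(.625,np.radians(30),-1);cmd([430,80,290],R);print(monitor.sense()['clock'])
E
```

```text
xyz [ 3.467 -6.638  2.238] a [ 1.617  9.908 -2.801]
0.9
```

Request:
drive_tool(
  plan=[
    {"x":0.45,"y":-0.8,"z":0.1,"ax":0.2,"ay":1.3,"az":-0.35,"hand":60},
    {"x":0.9,"y":-1.6,"z":0.2,"ax":0.4,"ay":2.5,"az":-0.7,"hand":60},
    {"x":1.3,"y":-2.5,"z":0.5,"ax":0.6,"ay":3.75,"az":-1.05,"hand":60},
    {"x":1.75,"y":-3.3,"z":0.8,"ax":0.8,"ay":5,"az":-1.4,"hand":60},
    {"x":2.2,"y":-4.2,"z":1.2,"ax":1,"ay":6.2,"az":-1.75,"hand":60},
    {"x":2.6,"y":-5,"z":1.6,"ax":1.2,"ay":7.4,"az":-2.1,"hand":60},
    {"x":3.1,"y":-5.8,"z":2,"ax":1.4,"ay":8.7,"az":-2.45,"hand":60},
    {"x":3.47,"y":-6.64,"z":2.24,"ax":1.62,"ay":9.91,"az":-2.8,"hand":60},
  ],
)

```text
clock: 1.7
eef_pos: [426.5, 57.6, 296.3]
tcp_rot: [-3.123, -1.002, 0.603]
contact_force: [1.4, 2.0, 0.5]
opening: 0.707
grasp_force: 0.0
```

```bash
python3 - <<'E'
from h import *
from scipy.optimize import minimize_scalar
s=monitor.sense();print(s['clock'],s['qpos'].round(3),s['eef_pos'].round(1),s['tcp_rot'].round(3))
R0=Ro.from_euler('xyz',s['tcp_rot']).as_matrix()
o=minimize_scalar(lambda L:np.abs(ik(s['eef_pos'],R0,L)-s['qpos']).sum(),bounds=(100,400),method='bounded');print(o.x,o.fun)
c=imaging.camera_info('wrist');f=imaging.grab_frame('wrist');cv2.imwrite('pics/w1.png',f[:,:,::-1])
print('hook pts',[proj('wrist',p,c).round(0) for p in((547.9,186.5,288),(547.9,186.5,102),(547.9,186.5,181))])
R=grasp_R(.625,np.radians(30),-1);f=np.array([.811,.585,0]);cmd(np.array([547.9,186.5,175])+19*R[:,2]-100*f,R)
E
```

```text
1.7 [-0.532 -0.195  2.487  1.34   0.915 -0.508] [426.5  57.6 296.3] [-3.123 -1.002  0.603]
344.644370929825 0.33728656178893507
hook pts [array([235.,  75.]), array([251., 218.]), array([246., 171.])]
xyz [-1.229 -0.575  2.89 ] a [-0.041  0.375 -0.093]
```

View pics/w1.png

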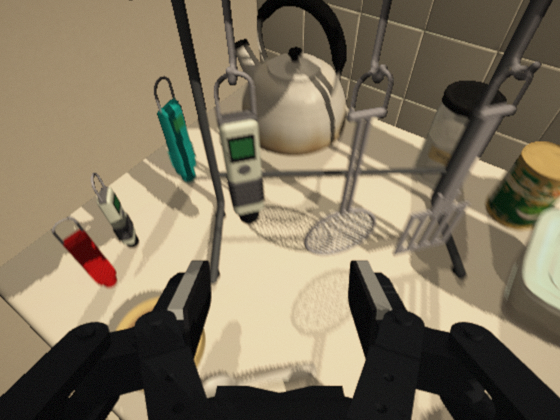

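Wrist view: target loop/hook at (233,77) and nose at (246,218). The predictions were (235,75) and (251,218), so the rack fit holds. The turquoise decoy is to the left at (177,140), and the skimmer is at (360,160). Refining the arm model for reachability.

```bash
python3 - <<'E'
from h import *
from scipy.optimize import least_squares
s=monitor.sense();print(s['eef_pos'].round(1))
D=[([-1.2714,.3536,1.6341,0,1.1552,-.0024],[185.7,-596.4,230.6]),([-.6747,-.0354,1.7261,.0001,1.4509,.5946],[363,-288.4,401.9]),(s['qpos'],s['eef_pos'])]
def fk(p,q):
    h,l1,l2,l3,a,b=p; A=Ro.from_euler('z',q[0]);B=A*Ro.from_euler('y',q[1]);C=B*Ro.from_euler('y',q[2]);E=C*Ro.from_euler('ZYZ',[q[3],q[4],q[5]+np.pi/2])
    return A.apply([a,0,h])+B.apply([0,0,l1])+C.apply([b,0,l2])+E.apply([0,0,l3]),E.as_matrix()
o=least_squares(lambda p:np.concatenate([fk(p,q)[0]-t for q,t in D]),[200,520,490,260,0,0]);p=o.x;print(p.round(1),o.fun.round(1))
print(np.abs(fk(p,s['qpos'])[1]-Ro.from_euler('xyz',s['tcp_rot']).as_matrix()).max())
def nik(T,R,q0): 
    o=least_squares(lambda q:np.concatenate([(fk(p,q)[0]-T)/50,(fk(p,q)[1]-R).ravel()*3]),q0); return o.x.round(2),round(o.cost,4)
f=np.array([.811,.585,0]);q=s['qpos']
for e in(30,40):
  R=grasp_R(.625,np.radians(e),-1)
  for d in(140,100,50,0): print(e,d,nik(np.array([547.9,186.5,175])+19*R[:,2]-d*f,R,q))
  print('pan',nik(np.array([461,-230,245.]),R,q))
R=grasp_R(.625,np.radians(30),-1);cmd(np.array([547.9,186.5,175])+19*R[:,2]-100*f,R)
E
```

```text
[425.1  61.  294.2]
[295.6 568.8 496.  344.5  -1.7  58.5] [-1.5 -0.4 -0.3 -0.9 -1.2  0.2 -0.  -0.1  0.1]
8.881784197001252e-16
30 140 (array([-0.29,  0.32,  2.63,  2.13,  0.94, -1.38]), np.float64(0.0))
30 100 (array([-0.15,  0.33,  2.58,  2.24,  0.89, -1.36]), np.float64(0.0))
30 50 (array([-0.03,  0.35,  2.5 ,  2.35,  0.83, -1.33]), np.float64(0.0))
30 0 (array([ 0.07,  0.38,  2.42,  2.42,  0.77, -1.31]), np.float64(0.0))
pan (array([-1.07,  0.33,  2.11,  1.13,  1.26, -0.83]), np.float64(0.0))
40 140 (array([-0.18,  0.14,  2.56,  1.94,  0.63, -1.03]), np.float64(0.0))
40 100 (array([-0.07,  0.18,  2.51,  2.04,  0.58, -1.03]), np.float64(0.0))
40 50 (array([ 0.04,  0.22,  2.43,  2.13,  0.52, -1.03]), np.float64(0.0))
40 0 (array([ 0.12,  0.27,  2.35,  2.18,  0.47, -1.01]), np.float64(0.0))
pan (array([-1.  ,  0.24,  2.08,  0.99,  1.15, -0.64]), np.float64(0.0))
xyz [-1.229 -0.575  2.89 ] a [-0.041  0.375 -0.093]
```

Request:
drive_tool(
  plan=[
    {"x":-0.6,"y":-0.3,"z":1.4,"ax":0,"ay":0.1,"az":0,"hand":60},
    {"x":-1.2,"y":-0.4,"z":2.8,"ax":0,"ay":0.1,"az":0,"hand":60},
    {"x":-1.2,"y":-0.4,"z":2.8,"ax":0,"ay":0.1,"az":0,"hand":60},
    {"x":-1.2,"y":-0.4,"z":2.8,"ax":0,"ay":0.1,"az":0,"hand":60},
    {"x":-1.2,"y":-0.4,"z":2.8,"ax":0,"ay":0.1,"az":0,"hand":60},
    {"x":-1.2,"y":-0.4,"z":2.8,"ax":0,"ay":0.1,"az":0,"hand":60},
  ],
)

```text
clock: 2.35
eef_pos: [483.9, 124.1, 171.1]
tcp_rot: [-3.115, -1.008, 0.6]
contact_force: [0.5, -0.6, -0.3]
opening: 0.705
grasp_force: 0.0
```

```bash
python3 - <<'E'
from h import *
s=monitor.sense();print(s['clock'],s['qpos'].round(3),s['eef_pos'].round(1),s['tcp_rot'].round(3))
c=imaging.camera_info('wrist');f=imaging.grab_frame('wrist');cv2.imwrite('pics/w2.png',f[:,:,::-1])
print('hook pts',[proj('wrist',p,c).round(0) for p in((547.9,186.5,288),(547.9,186.5,102),(547.9,186.5,181))])
R=grasp_R(.625,np.radians(30),-1);f=np.array([.811,.585,0]);cmd(np.array([547.9,186.5,175])+19*R[:,2]-100*f,R)
cmd(np.array([547.9,186.5,175])+19*R[:,2],R)
E
```

```text
2.35 [-0.192  0.273  2.547  2.117  0.812 -1.229] [483.9 124.1 171.1] [-3.115 -1.008  0.6  ]
hook pts [array([ 238., -112.]), array([263., 212.]), array([256., 129.])]
xyz [-0.062 -0.275  0.155] a [-0.028  0.354 -0.119]
xyz [ 1.001 -0.282  1.848] a [-0.028  0.354 -0.119]
```

View pics/w2.png

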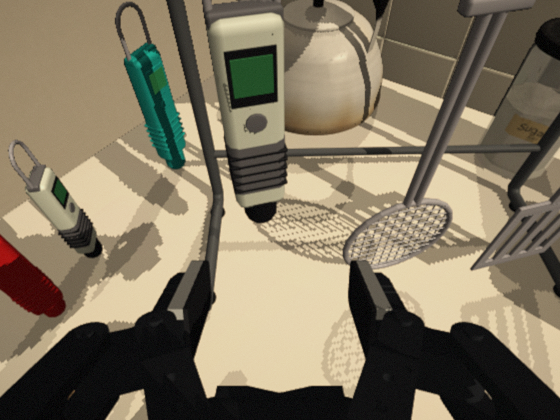

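Wrist view: target casing from (250,20) to (258,205), nose tip at (261,218) against a predicted (263,212). The fingers are centred on column 280, so it sits about 14 mm left, as computed. Advancing.

Request:
drive_tool(
  plan=[
    {"x":-0.05,"y":-0.28,"z":0.15,"ax":0,"ay":0.35,"az":-0.12,"hand":60},
    {"x":-0.05,"y":-0.28,"z":0.15,"ax":0,"ay":0.35,"az":-0.12,"hand":60},
    {"x":0.3,"y":-0.28,"z":0.7,"ax":0,"ay":0.35,"az":-0.12,"hand":60},
    {"x":0.6,"y":-0.28,"z":1.2,"ax":0,"ay":0.35,"az":-0.12,"hand":60},
    {"x":0.8,"y":-0.28,"z":1.5,"ax":0,"ay":0.35,"az":-0.12,"hand":60},
    {"x":1.0,"y":-0.28,"z":1.85,"ax":0,"ay":0.35,"az":-0.12,"hand":60},
    {"x":1.0,"y":-0.28,"z":1.85,"ax":0,"ay":0.35,"az":-0.12,"hand":60},
    {"x":1.0,"y":-0.28,"z":1.85,"ax":0,"ay":0.35,"az":-0.12,"hand":60},
  ],
)

```text
clock: 3.2
eef_pos: [561.6, 195.5, 166.1]
tcp_rot: [-3.141, -1.048, 0.626]
contact_force: [-0.2, 0.2, 0.6]
opening: 0.7
grasp_force: 0.0
```

```bash
python3 - <<'E'
from h import *
s=monitor.sense();print(s['clock'],s['qpos'].round(3),s['eef_pos'].round(1),s['tcp_rot'].round(3),s['contact_force'])
c=imaging.camera_info('wrist');f=imaging.grab_frame('wrist');cv2.imwrite('pics/w3.png',f[:,:,::-1])
R=grasp_R(.625,np.radians(30),-1)
cmd(np.array([547.9,186.5,175])+19*R[:,2],R)
E
```

```text
3.2 [ 0.062  0.377  2.418  2.411  0.769 -1.306] [561.6 195.5 166.1] [-3.141 -1.048  0.626] [-0.16208009  0.18124551  0.5789716 ]
xyz [ 0.004 -0.013  0.012] a [-0.016  0.004  0.001]
```

View pics/w3.png

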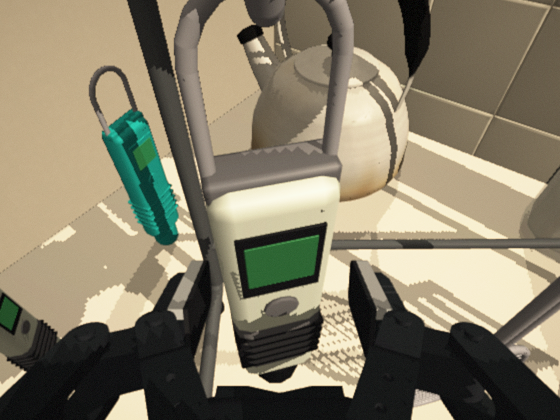

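The casing is centred between the pads (column ~278) and nothing is touching. Closing.

Request:
drive_tool(
  grip_force=40,
  plan=[
    {"x":0,"y":0,"z":0,"ax":0,"ay":0,"az":0,"hand":45},
    {"x":0,"y":0,"z":0,"ax":0,"ay":0,"az":0,"hand":38},
    {"x":0,"y":0,"z":0,"ax":0,"ay":0,"az":0,"hand":25},
    {"x":0,"y":0,"z":0,"ax":0,"ay":0,"az":0,"hand":25},
    {"x":0,"y":0,"z":0,"ax":0,"ay":0,"az":0,"hand":25},
    {"x":0,"y":0,"z":0,"ax":0,"ay":0,"az":0,"hand":25},
    {"x":0,"y":0,"z":0,"ax":0,"ay":0,"az":0,"hand":25},
  ],
)

```text
clock: 3.95
eef_pos: [561.7, 195.9, 164.8]
tcp_rot: [-3.14, -1.047, 0.625]
contact_force: [-0.8, -2.7, 4.0]
opening: 0.422
grasp_force: 39.7
```

Request:
drive_tool(
  plan=[
    {"x":0.22,"y":0,"z":-0.12,"ax":0,"ay":0,"az":0,"hand":25},
    {"x":0.43,"y":0,"z":-0.25,"ax":0,"ay":0,"az":0,"hand":25},
    {"x":0.43,"y":0,"z":-0.25,"ax":0,"ay":0,"az":0,"hand":25},
    {"x":0.43,"y":0,"z":-0.25,"ax":0,"ay":0,"az":0,"hand":25},
  ],
)

```text
clock: 4.35
eef_pos: [561.2, 195.9, 189.1]
tcp_rot: [-3.141, -1.046, 0.627]
contact_force: [0.5, 1.1, -0.3]
opening: 0.415
grasp_force: 39.6
```

```bash
python3 - <<'E'
from h import *
s=monitor.sense();print(s['clock'],s['eef_pos'].round(1),s['tcp_rot'].round(3),s['contact_force'].round(1),s['opening'])
f=imaging.grab_frame('wrist');cv2.imwrite('pics/w4.png',f[:,:,::-1]);c=imaging.camera_info('wrist')
h=np.array([547.9,186.5,0]);ff=np.array([.811,.585,0])
print([proj('wrist',h+p,c).round(0) for p in((0,0,288),(0,0,313),-13*ff+[0,0,303],(0,0,273))])
E
```

```text
4.35 [561.2 195.9 189.1] [-3.141 -1.046  0.627] [ 0.5  1.1 -0.3] 0.41533997099600145
[array([281., 101.]), array([281., -36.]), array([281.,  65.]), array([280., 155.])]
```

View pics/w4.png

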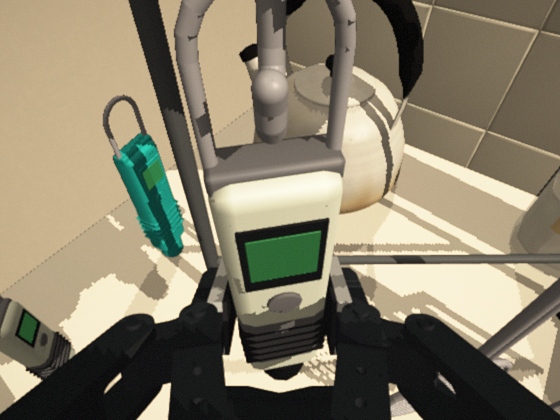

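The thermometer is lifted with its loop clear of the hook tip (ball at (270,88) below the loop top, casing top at row 150). Pulling it out forwards.

Request:
drive_tool(
  plan=[
    {"x":-0.2,"y":0,"z":-0.35,"ax":0,"ay":0,"az":0,"hand":25},
    {"x":-0.4,"y":0,"z":-0.7,"ax":0,"ay":0,"az":0,"hand":25},
    {"x":-0.6,"y":0,"z":-1.05,"ax":0,"ay":0,"az":0,"hand":25},
    {"x":-0.8,"y":0,"z":-1.4,"ax":0,"ay":0,"az":0,"hand":25},
    {"x":-0.8,"y":0,"z":-1.4,"ax":0,"ay":0,"az":0,"hand":25},
    {"x":-0.8,"y":0,"z":-1.4,"ax":0,"ay":0,"az":0,"hand":25},
  ],
)

```text
clock: 5.0
eef_pos: [496.5, 148.3, 189.5]
tcp_rot: [-3.139, -1.046, 0.623]
contact_force: [0.1, -0.8, -0.9]
opening: 0.419
grasp_force: 40.0
```

```bash
python3 - <<'E'
from h import *
s=monitor.sense();print(s['qpos'].round(2),s['eef_pos'].round(1));R=grasp_R(.625,np.radians(30),-1);cmd([474.5,-220.5,228],R);cmd([440,-30,228],R)
E
```

```text
[-0.11  0.25  2.54  2.21  0.8  -1.24] [496.5 148.3 189.5]
xyz [-1.671  5.72  -4.435] a [-0.013  0.014 -0.008]
xyz [-0.837  2.227 -2.986] a [-0.013  0.014 -0.008]
```

Request:
drive_tool(
  plan=[
    {"x":-0.1,"y":0.4,"z":-0.3,"ax":0,"ay":0,"az":0,"hand":25},
    {"x":-0.3,"y":1.1,"z":-0.85,"ax":0,"ay":0,"az":0,"hand":25},
    {"x":-0.53,"y":1.8,"z":-1.4,"ax":0,"ay":0,"az":0,"hand":25},
    {"x":-0.75,"y":2.6,"z":-2,"ax":0,"ay":0,"az":0,"hand":25},
    {"x":-1,"y":3.4,"z":-2.6,"ax":0,"ay":0,"az":0,"hand":25},
    {"x":-1.25,"y":4.2,"z":-3.25,"ax":0,"ay":0,"az":0,"hand":25},
    {"x":-1.45,"y":5,"z":-3.85,"ax":0,"ay":0,"az":0,"hand":25},
    {"x":-1.67,"y":5.72,"z":-4.43,"ax":0,"ay":0,"az":0,"hand":25},
  ],
)

```text
clock: 5.8
eef_pos: [475.7, -215.5, 227.8]
tcp_rot: [-3.141, -1.046, 0.627]
contact_force: [1.6, -0.2, -0.9]
opening: 0.417
grasp_force: 40.4
```

Request:
drive_tool(
  plan=[
    {"x":0,"y":0,"z":0,"ax":0,"ay":0,"az":0,"hand":25},
    {"x":0,"y":0,"z":0,"ax":0,"ay":0,"az":0,"hand":25},
    {"x":0,"y":0,"z":0,"ax":0,"ay":0,"az":0,"hand":25},
  ],
)

```text
clock: 6.1
eef_pos: [475.6, -211.8, 227.2]
tcp_rot: [-3.137, -1.047, 0.624]
contact_force: [0.7, 0.6, -0.7]
opening: 0.414
grasp_force: 40.4
```

```bash
python3 - <<'E'
from h import *
s=monitor.sense();print(s['clock'],s['qpos'].round(2),s['eef_pos'].round(1),s['tcp_rot'].round(3),s['opening'],s['grasp_force'])
f=imaging.grab_frame('side');g=imaging.grab_frame('scene')
a=cv2.resize(f[150:420,150:400],None,fx=2,fy=2,interpolation=cv2.INTER_CUBIC);b=cv2.resize(g[190:350,270:420],None,fx=2,fy=2)
o=np.zeros((540,800,3),np.uint8);o[:540,:500]=a;o[:320,500:]=b[:, :300];cv2.imwrite('pics/p1.png',o[:,:,::-1])
R=grasp_R(.625,np.radians(30),-1);cmd([474.5,-220.5,228],R)
for n in('side','scene'):print(n,[proj(n,p).round(0) for p in((461,-230,165),(461,-230,15),(461,-230,312))])
E
```

```text
6.1 [-1.03  0.36  2.13  1.17  1.21 -0.86] [ 475.6 -211.8  227.2] [-3.137 -1.047  0.624] 0.4140575848154515 40.37678756558307
xyz [-0.05   0.137 -0.114] a [-0.04   0.006  0.001]
side [array([263., 306.]), array([264., 351.]), array([262., 250.])]
scene [array([332., 251.]), array([331., 295.]), array([334., 204.])]
```

View pics/p1.png

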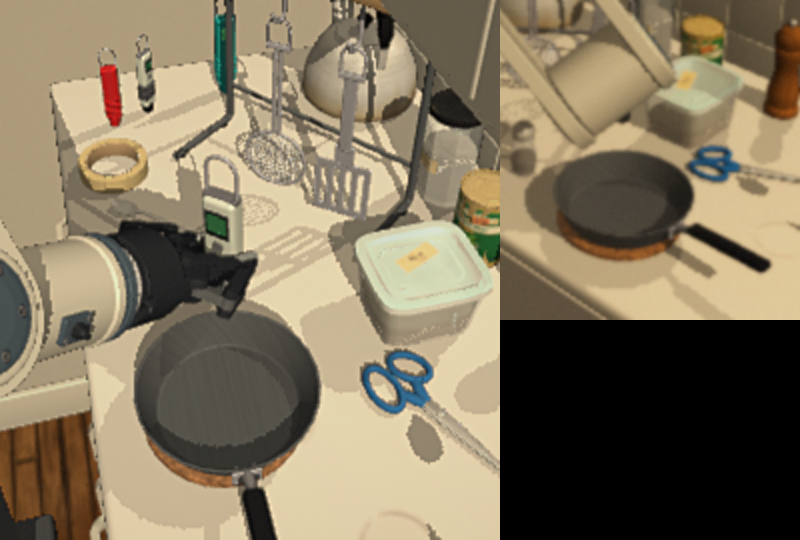

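The loop top is at side px (261,230), matching a thermometer centred at about (462,-221) and upright. The pan floor centre at px (264,348) is at about (461,-224), so the aim is within about 1 cm. Holding still.

Request:
drive_tool(
  plan=[
    {"x":0,"y":0,"z":0,"ax":0,"ay":0,"az":0,"hand":25},
    {"x":0,"y":0,"z":0,"ax":0,"ay":0,"az":0,"hand":25},
    {"x":0,"y":0,"z":0,"ax":0,"ay":0,"az":0,"hand":25},
    {"x":0,"y":0,"z":0,"ax":0,"ay":0,"az":0,"hand":25},
    {"x":0,"y":0,"z":0,"ax":0,"ay":0,"az":0,"hand":25},
    {"x":0,"y":0,"z":0,"ax":0,"ay":0,"az":0,"hand":25},
    {"x":0,"y":0,"z":0,"ax":0,"ay":0,"az":0,"hand":25},
    {"x":0,"y":0,"z":0,"ax":0,"ay":0,"az":0,"hand":25},
  ],
)

```text
clock: 7.0
eef_pos: [475.4, -213.0, 227.6]
tcp_rot: [-3.14, -1.046, 0.625]
contact_force: [0.0, 0.3, -0.5]
opening: 0.415
grasp_force: 40.4
```

Request:
drive_tool(
  plan=[
    {"x":0,"y":0,"z":0,"ax":0,"ay":0,"az":0,"hand":25},
    {"x":0,"y":0,"z":0,"ax":0,"ay":0,"az":0,"hand":25},
    {"x":0,"y":0,"z":0,"ax":0,"ay":0,"az":0,"hand":25},
    {"x":0,"y":0,"z":0,"ax":0,"ay":0,"az":0,"hand":25},
    {"x":0,"y":0,"z":0,"ax":0,"ay":0,"az":0,"hand":25},
    {"x":0,"y":0,"z":0,"ax":0,"ay":0,"az":0,"hand":25},
    {"x":0,"y":0,"z":0,"ax":0,"ay":0,"az":0,"hand":25},
    {"x":0,"y":0,"z":0,"ax":0,"ay":0,"az":0,"hand":25},
  ],
)

```text
clock: 7.8
eef_pos: [475.4, -212.9, 227.6]
tcp_rot: [-3.14, -1.046, 0.625]
contact_force: [0.1, 0.5, -1.0]
opening: 0.415
grasp_force: 40.4
```

Request:
drive_tool(
  plan=[
    {"x":0,"y":0,"z":0,"ax":0,"ay":0,"az":0,"hand":25},
    {"x":0,"y":0,"z":0,"ax":0,"ay":0,"az":0,"hand":25},
    {"x":0,"y":0,"z":0,"ax":0,"ay":0,"az":0,"hand":25},
    {"x":0,"y":0,"z":0,"ax":0,"ay":0,"az":0,"hand":25},
    {"x":0,"y":0,"z":0,"ax":0,"ay":0,"az":0,"hand":25},
    {"x":0,"y":0,"z":0,"ax":0,"ay":0,"az":0,"hand":25},
    {"x":0,"y":0,"z":0,"ax":0,"ay":0,"az":0,"hand":25},
    {"x":0,"y":0,"z":0,"ax":0,"ay":0,"az":0,"hand":25},
  ],
)

```text
clock: 8.6
eef_pos: [475.4, -212.9, 227.5]
tcp_rot: [-3.14, -1.046, 0.625]
contact_force: [-0.1, -0.6, -0.6]
opening: 0.422
grasp_force: 40.4
```

```bash
python3 - <<'E'
from h import *
s=monitor.sense();print(s['clock'],s['eef_pos'].round(1),s['tcp_rot'].round(3),abs(s['qvel']).max());R=grasp_R(.625,np.radians(30),-1);cmd([496.5,148.3,189.5],R)
E
```

```text
8.6 [ 475.4 -212.9  227.5] [-3.14  -1.046  0.625] 0.0015967795784002019
xyz [ 1.63  -5.603  4.348] a [-0.02   0.009  0.001]
```

Request:
drive_tool(
  plan=[
    {"x":0.1,"y":-0.4,"z":0.3,"ax":0,"ay":0,"az":0,"hand":25},
    {"x":0.3,"y":-1.1,"z":0.85,"ax":0,"ay":0,"az":0,"hand":25},
    {"x":0.53,"y":-1.8,"z":1.4,"ax":0,"ay":0,"az":0,"hand":25},
    {"x":0.75,"y":-2.6,"z":2,"ax":0,"ay":0,"az":0,"hand":25},
    {"x":1,"y":-3.4,"z":2.6,"ax":0,"ay":0,"az":0,"hand":25},
    {"x":1.25,"y":-4.2,"z":3.25,"ax":0,"ay":0,"az":0,"hand":25},
    {"x":1.45,"y":-5,"z":3.85,"ax":0,"ay":0,"az":0,"hand":25},
    {"x":1.63,"y":-5.6,"z":4.35,"ax":0,"ay":0,"az":0,"hand":25},
  ],
)

```text
clock: 9.4
eef_pos: [496.4, 139.3, 191.0]
tcp_rot: [-3.141, -1.047, 0.625]
contact_force: [2.2, -0.4, -0.7]
opening: 0.416
grasp_force: 40.3
```

Request:
drive_tool(
  plan=[
    {"x":0,"y":0,"z":0,"ax":0,"ay":0,"az":0,"hand":25},
    {"x":0,"y":0,"z":0,"ax":0,"ay":0,"az":0,"hand":25},
    {"x":0,"y":0,"z":0,"ax":0,"ay":0,"az":0,"hand":25},
    {"x":0,"y":0,"z":0,"ax":0,"ay":0,"az":0,"hand":25},
    {"x":0,"y":0,"z":0,"ax":0,"ay":0,"az":0,"hand":25},
    {"x":0,"y":0,"z":0,"ax":0,"ay":0,"az":0,"hand":25},
  ],
)

```text
clock: 10.0
eef_pos: [497.4, 136.3, 191.3]
tcp_rot: [-3.141, -1.048, 0.623]
contact_force: [-0.1, -0.3, 0.3]
opening: 0.412
grasp_force: 40.4
```

```bash
python3 - <<'E'
from h import *
s=monitor.sense();print(s['clock'],s['eef_pos'].round(1),s['tcp_rot'].round(3),abs(s['qvel']).max());R=grasp_R(.625,np.radians(30),-1);cmd([496.5,148.3,190],R);cmd([561.2,195.9,190],R)
E
```

```text
10.0 [497.4 136.3 191.3] [-3.141 -1.048  0.623] 0.012298659637527408
xyz [ 0.04  -0.206  0.122] a [ 0.008 -0.009 -0.008]
xyz [ 0.842 -0.223  1.513] a [ 0.008 -0.009 -0.008]
```

Request:
drive_tool(
  plan=[
    {"x":0.04,"y":-0.21,"z":0.12,"ax":0,"ay":0,"az":0,"hand":25},
    {"x":0.04,"y":-0.21,"z":0.12,"ax":0,"ay":0,"az":0,"hand":25},
    {"x":0.04,"y":-0.21,"z":0.12,"ax":0,"ay":0,"az":0,"hand":25},
    {"x":0.04,"y":-0.21,"z":0.12,"ax":0,"ay":0,"az":0,"hand":25},
    {"x":0.04,"y":-0.21,"z":0.12,"ax":0,"ay":0,"az":0,"hand":25},
  ],
)

```text
clock: 10.5
eef_pos: [495.9, 149.6, 190.0]
tcp_rot: [-3.141, -1.048, 0.626]
contact_force: [0.0, 0.1, -0.5]
opening: 0.416
grasp_force: 40.4
```

```bash
python3 - <<'E'
from h import *
s=monitor.sense();print(s['clock'],s['eef_pos'].round(1),s['tcp_rot'].round(3));R=grasp_R(.625,np.radians(30),-1);cmd([561.2,195.9,190],R)
f=imaging.grab_frame('wrist');cv2.imwrite('pics/w5.png',f[:,:,::-1])
E
```

```text
10.5 [495.9 149.6 190. ] [-3.141 -1.048  0.626]
xyz [0.8   0.016 1.386] a [-0.013 -0.007  0.003]
```

View pics/w5.png

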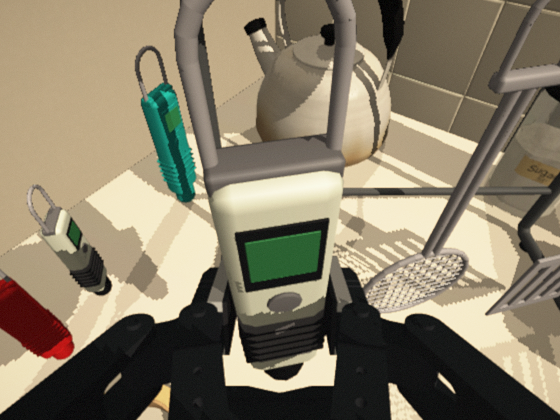

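The grasp hasn't slipped: display, casing top (row 150) and loop sit at the same pixels as at lift-off. Going back in along the same line.

Request:
drive_tool(
  plan=[
    {"x":0.2,"y":0,"z":0.35,"ax":0,"ay":0,"az":0,"hand":25},
    {"x":0.4,"y":0,"z":0.7,"ax":0,"ay":0,"az":0,"hand":25},
    {"x":0.55,"y":0.01,"z":0.95,"ax":0,"ay":0,"az":0,"hand":25},
    {"x":0.7,"y":0.02,"z":1.2,"ax":0,"ay":0,"az":0,"hand":25},
    {"x":0.8,"y":0.02,"z":1.385,"ax":0,"ay":0,"az":0,"hand":25},
    {"x":0.8,"y":0.02,"z":1.385,"ax":0,"ay":0,"az":0,"hand":25},
    {"x":0.8,"y":0.02,"z":1.385,"ax":0,"ay":0,"az":0,"hand":25},
    {"x":0.8,"y":0.02,"z":1.385,"ax":0,"ay":0,"az":0,"hand":25},
  ],
)

```text
clock: 11.35
eef_pos: [560.4, 195.8, 189.6]
tcp_rot: [-3.14, -1.047, 0.625]
contact_force: [-1.0, 0.7, -0.9]
opening: 0.415
grasp_force: 40.4
```

```bash
python3 - <<'E'
from h import *
s=monitor.sense();print(s['clock'],s['eef_pos'].round(1),s['tcp_rot'].round(3),s['contact_force'].round(1));R=grasp_R(.625,np.radians(30),-1);cmd([561.2,195.9,189.2],R);cmd([561.7,195.9,165.8],R)
f=imaging.grab_frame('wrist').astype(int);g=cv2.imread('pics/w4.png')[:,:,::-1].astype(int)
print('diff from lift-off picture',np.abs(f-g).mean())
E
```

```text
11.35 [560.4 195.8 189.6] [-3.14  -1.047  0.625] [-1.   0.7 -0.9]
xyz [-0.     0.008  0.016] a [-0.018  0.001  0.001]
xyz [-0.402  0.014  0.257] a [-0.018  0.001  0.001]
diff from lift-off picture 3.814251700680272
```

Request:
drive_tool(
  plan=[
    {"x":-0.13,"y":0,"z":0.09,"ax":0,"ay":0,"az":0,"hand":25},
    {"x":-0.26,"y":0,"z":0.17,"ax":0,"ay":0,"az":0,"hand":25},
    {"x":-0.34,"y":0,"z":0.22,"ax":0,"ay":0,"az":0,"hand":25},
    {"x":-0.4,"y":0,"z":0.26,"ax":0,"ay":0,"az":0,"hand":25},
    {"x":-0.4,"y":0,"z":0.26,"ax":0,"ay":0,"az":0,"hand":25},
    {"x":-0.4,"y":0,"z":0.26,"ax":0,"ay":0,"az":0,"hand":25},
  ],
)

```text
clock: 12.0
eef_pos: [562.0, 196.8, 165.8]
tcp_rot: [-3.14, -1.047, 0.625]
contact_force: [0.3, 1.1, -0.6]
opening: 0.417
grasp_force: 40.4
```

Opening slowly.

Request:
drive_tool(
  grip_force=20,
  plan=[
    {"x":-0.01,"y":0,"z":0,"ax":0,"ay":0,"az":0,"hand":34},
    {"x":-0.01,"y":0,"z":0,"ax":0,"ay":0,"az":0,"hand":36},
    {"x":-0.01,"y":0,"z":0,"ax":0,"ay":0,"az":0,"hand":38},
    {"x":-0.01,"y":0,"z":0,"ax":0,"ay":0,"az":0,"hand":42},
    {"x":-0.01,"y":0,"z":0,"ax":0,"ay":0,"az":0,"hand":50},
    {"x":-0.01,"y":0,"z":0,"ax":0,"ay":0,"az":0,"hand":60},
    {"x":-0.01,"y":0,"z":0,"ax":0,"ay":0,"az":0,"hand":60},
    {"x":-0.01,"y":0,"z":0,"ax":0,"ay":0,"az":0,"hand":60},
  ],
)

```text
clock: 12.8
eef_pos: [561.9, 196.7, 165.8]
tcp_rot: [-3.141, -1.048, 0.626]
contact_force: [-0.0, -0.4, 0.2]
opening: 0.705
grasp_force: 0.0
```

Request:
drive_tool(
  plan=[
    {"x":-0.2,"y":0,"z":-0.35,"ax":0,"ay":0,"az":0,"hand":60},
    {"x":-0.4,"y":0,"z":-0.7,"ax":0,"ay":0,"az":0,"hand":60},
    {"x":-0.6,"y":0,"z":-1.05,"ax":0,"ay":0,"az":0,"hand":60},
    {"x":-0.8,"y":0,"z":-1.4,"ax":0,"ay":0,"az":0,"hand":60},
    {"x":-1,"y":0,"z":-1.75,"ax":0,"ay":0,"az":0,"hand":60},
    {"x":-1,"y":0,"z":-1.75,"ax":0,"ay":0,"az":0,"hand":60},
    {"x":-1,"y":0,"z":-1.75,"ax":0,"ay":0,"az":0,"hand":60},
  ],
)

```text
clock: 13.5
eef_pos: [481.0, 137.2, 166.3]
tcp_rot: [-3.141, -1.048, 0.625]
contact_force: [1.4, -0.2, 0.2]
opening: 0.704
grasp_force: 0.0
```

Request:
drive_tool(
  plan=[
    {"x":0,"y":0,"z":0,"ax":0,"ay":0,"az":0,"hand":60},
    {"x":0,"y":0,"z":0,"ax":0,"ay":0,"az":0,"hand":60},
    {"x":0,"y":0,"z":0,"ax":0,"ay":0,"az":0,"hand":60},
    {"x":0,"y":0,"z":0,"ax":0,"ay":0,"az":0,"hand":60},
    {"x":0,"y":0,"z":0,"ax":0,"ay":0,"az":0,"hand":60},
    {"x":0,"y":0,"z":0,"ax":0,"ay":0,"az":0,"hand":60},
    {"x":0,"y":0,"z":0,"ax":0,"ay":0,"az":0,"hand":60},
    {"x":0,"y":0,"z":0,"ax":0,"ay":0,"az":0,"hand":60},
  ],
)

```text
clock: 14.3
eef_pos: [480.3, 137.6, 166.1]
tcp_rot: [-3.141, -1.048, 0.626]
contact_force: [-0.4, -0.0, 0.5]
opening: 0.699
grasp_force: 0.0
```

```bash
python3 - <<'E'
from h import *
s=monitor.sense();print(s['clock'],s['eef_pos'].round(1),s['tcp_rot'].round(3),s['contact_force'].round(1))
F=[imaging.grab_frame('wrist') for _ in range(8)]
print('motion',[np.abs(F[i].astype(int)-F[0]).mean().round(2) for i in range(8)])
a=cv2.resize(imaging.grab_frame('side')[90:270,170:370],None,fx=2,fy=2,interpolation=cv2.INTER_CUBIC)
o=np.zeros((600,800,3),np.uint8);o[:300,:400]=cv2.resize(F[-1],(400,300));o[:360,400:]=a
cv2.imwrite('pics/e1.png',o[:,:,::-1])
print([proj('wrist',(547.9,186.5,z)).round(0) for z in (102,181,248)],[(2*(proj('side',(547.9,186.5,z))-[170,90])+[400,0]).round(0) for z in (102,288)])
E
```

```text
14.3 [480.3 137.6 166.1] [-3.141 -1.048  0.626] [-0.4 -0.   0.5]
motion [np.float64(0.0), np.float64(1.86), np.float64(1.88), np.float64(1.89), np.float64(1.88), np.float64(1.87), np.float64(1.85), np.float64(1.83)]
[array([279., 218.]), array([280., 131.]), array([280.,   5.])] [array([576., 229.]), array([572., 113.])]
```

View pics/e1.png

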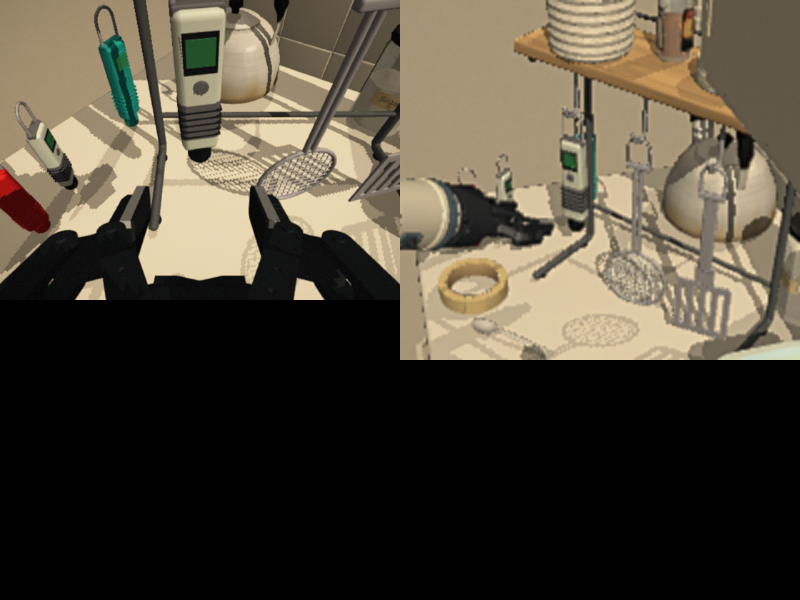

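It hangs straight on hook 0: nose at wrist px (279,220) against a predicted (279,218). The skimmer and turner are still in place and the gripper is clear. Letting it settle, then handing in.

Request:
drive_tool(
  plan=[
    {"x":0,"y":0,"z":0,"ax":0,"ay":0,"az":0,"hand":60},
    {"x":0,"y":0,"z":0,"ax":0,"ay":0,"az":0,"hand":60},
    {"x":0,"y":0,"z":0,"ax":0,"ay":0,"az":0,"hand":60},
    {"x":0,"y":0,"z":0,"ax":0,"ay":0,"az":0,"hand":60},
    {"x":0,"y":0,"z":0,"ax":0,"ay":0,"az":0,"hand":60},
    {"x":0,"y":0,"z":0,"ax":0,"ay":0,"az":0,"hand":60},
    {"x":0,"y":0,"z":0,"ax":0,"ay":0,"az":0,"hand":60},
    {"x":0,"y":0,"z":0,"ax":0,"ay":0,"az":0,"hand":60},
  ],
)

```text
clock: 15.55
eef_pos: [480.3, 137.6, 166.1]
tcp_rot: [-3.141, -1.048, 0.626]
contact_force: [-0.6, -0.3, -0.5]
opening: 0.698
grasp_force: 0.0
```

Request:
drive_tool(
  plan=[
    {"x":0,"y":0,"z":0,"ax":0,"ay":0,"az":0,"hand":60},
    {"x":0,"y":0,"z":0,"ax":0,"ay":0,"az":0,"hand":60},
    {"x":0,"y":0,"z":0,"ax":0,"ay":0,"az":0,"hand":60},
    {"x":0,"y":0,"z":0,"ax":0,"ay":0,"az":0,"hand":60},
    {"x":0,"y":0,"z":0,"ax":0,"ay":0,"az":0,"hand":60},
    {"x":0,"y":0,"z":0,"ax":0,"ay":0,"az":0,"hand":60},
    {"x":0,"y":0,"z":0,"ax":0,"ay":0,"az":0,"hand":60},
    {"x":0,"y":0,"z":0,"ax":0,"ay":0,"az":0,"hand":60},
  ],
)

```text
clock: 16.35
eef_pos: [480.4, 137.6, 166.1]
tcp_rot: [-3.141, -1.048, 0.626]
contact_force: [0.3, -0.5, -0.0]
opening: 0.7
grasp_force: 0.0
```

```bash
python3 -c "
from rig import r
print(r.sign_off())"
```

```text
the job is handed in; nothing more can be done
None
```

The thermometer was held still about 15 cm above the middle of the pan's floor for over two seconds, then hung back on its hook, and the job was handed in at about 16 s; the sign-off returned no verdict.

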